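# Slide a cracked tile off the stand into the scrap bin

### The arm

A 6-joint arm with a two-finger parallel gripper is mounted at the origin on the work surface. World frame = base frame: x ahead of the robot, y to its left, z up, the work surface at z = 0. Lengths are in m, angles in degrees, forces in N, time in s.
With the tool pointing down it reaches from about 0.425 to 1.125 m from the base axis. Payload 14.9 kg.
Tool frame: the origin (TCP) lies midway between the tips of the shut fingers; the grasp point (between the pads) lies 19 mm behind it; y points along the fingers, z is the direction in which the jaws open and shut, and the axes are right-handed (so a half turn about y gives the same grasp; the last joint's range is limited). The gripper opens to 91 mm and grips with 3 to 60 N. Pads are 32 mm wide; open, the fingers measure 118 mm over their backs; the gripper's body (76 mm by 178 mm) begins 60 mm behind the grasp point.
Start: joints at [72.806, 21.709, 99.362, -0, 58.929, -1.908], TCP at [0.185, 0.675, 0.214] pointing down, gripper open.
Joint ranges: [-158.91, 158.91], [-42.39, 125.64], [0.06, 152.35], [-60.88, 240.88], [17.5, 164.5], [-176.32, 176.32]. Speed limits (degrees/s): [108.29, 108.29, 136.94, 180, 180, 180].

### API

Orientations are given as a 3x3 rotation matrix whose columns are the frame's x, y, z axes.
In Python, from bench import robot gives the robot as it stands.
- The arm moves only by the tool arm_command, never from a script. Its argument "series" is a list of rows, each an object of numbers: "dx", "dy", "dz": the shift along the tool's x, y, z in m; "ax", "ay", "az": the turn, a rotation vector about the tool's x, y, z in rad; "gripper": the opening in per cent of the stroke, from 0 (shut) to 100 (fully open). A call has 1 to 8 rows; each row is the pose to reach, as a shift and turn from the pose commanded when the call began, along the tool's axes at that moment; what a row does not reach only later rows make up. A row lasts 1/10 s, in which the tool goes at most 50 mm and 8.59 degrees, less where a joint would pass 70% of its speed; a pose out of reach is approached as far as the arm can. A call with a gripper value outside its range is refused whole. The fingers move at their own pace and stop on an object; "squeeze" is the grip in N (left out, the last holds). Time passes only in rows, so rows that repeat a pose let the fingers close. It gives the time, the measured TCP pose, the force and the opening at its end, in the units of the state.
- robot.get_state(): the state, without advancing time (a new reading comes with each control period).
- robot.get_image(name): name is "scene" or "top" or "wrist"; returns (picture, depth): 480x640x3 uint8, blue, green, red; 480x640 float32, m along the optical axis (not along the pixel's ray), 0 where there is no reading.
- robot.camera_info(name): a dict with "K" (3x3 intrinsics, pixels), "dist" ([k1, k2, p1, p2, k3] as OpenCV has them; the pictures are not rectified), "xyz" and "orientation" of the camera in the world; the wrist camera has in their place "mount" (4x4, takes a point from camera to tool coordinates, whose origin is the TCP and whose axes are the tool frame's). Camera axes: x right, y up, looking along -z (the intrinsics and any distortion apply to the point x, -y, -z); pixel columns grow to the right and rows downward; lengths in m; the calibration is good to about 2 mm. A picture is of the moment at which its call begins: read the wrist's pose just before it. camera_info takes no time and is no camera call.
- robot.finish_job(): hands the job in, once; it reports no verdict.
The state is a dict: "clock": time; "joint_positions": joint angles; "joint_vel": joint speeds; "effort": joint torques, N m; "position": TCP position; "tool_rot": TCP orientation; "ft_force": force on the tool from outside, world axes, zero at the start; "ft_torque": the same for the moment, N m; "gripper_width": finger opening in m.
Only numpy, scipy, OpenCV 4.12 (cv2) and the standard library are available. Lean on these libraries where they do the work, as an engineer would, in place of code of your own. Each camera call takes 0.05 s, during which the arm holds its last target.

### The job

The cracked tile in the pocket of the raised wooden stand is scrap: slide it out of the pocket onto the bare front board, then push it off the stand's side edge so that it drops into the empty scrap bin standing below that side (left or right; the other side has the rack of good tiles). Nothing fits behind or beside the tile in its pocket, so press on its top and drag it, gently: more than about 2 kg of force from the robot at any moment shatters it. Keep it sliding, never lifted, and leave everything else where it stands.

Things in the scene. Friction and masses are not known exactly. Their poses are not given: they have to be found in the camera images.
- tile_center (a point): centre of the cracked square white tile, 100 x 100 x 16 mm (top 8 mm above this point), 0.36 to 0.48 kg, level, rear half on the stand's rear part, sides along the stand's x and y. Dragged, it tips and sinks to the front board. Gritty top (friction 0.9 under a fingertip), smoother back (0.4): a press of 8 to 13 N at 20 mm/s drags it; lighter or jerky, it slips. 1 mm changes the press by 5 N or more.
- stand: raised plywood stand on two legs, fixed. Origin: on the table under its centre; z up, -x towards the robot; edges at x = +-150 and y = +-130 mm. Its rear part (x = 55 to 150 mm) has its top at z = 140 mm; from x = 55 mm a 12 degree bevel leads down to a level, bare, replaceable board reaching to x = -150 mm. That board lies 7 to 10 mm below the rear part, an unmeasured amount, different each time.
- pocket (a point): middle of the tile's place, at the level of the rear part's top (65 mm to +x of the stand's centre). The pocket is a U of strips 20 mm wide, tops 20 mm above this point, open to -x; from here inner faces are at y = +-53 and x = +53 mm, side strips end at x = -47 mm: the tile is out once its centre is 97 mm to -x. The bevel starts 10 mm to -x of here.
- bin: empty open grey scrap bin, fixed, 210 mm along x, 200 mm along y, 90 mm high, walls 6 mm. Origin: centre of its underside, on the table; axes parallel to the stand's. It stands under the stand's +y or -y edge, its near wall 10 mm under the stand, its centre 40 to 80 mm to -x of the stand's.
- rack: wooden box of the same outside size filled with seven good tiles on edge (tops at 108 mm), fixed, under the other side edge of the stand. Origin: centre of its underside. Leave alone.
- paint_pot: small jar, 38 mm across, 50 mm tall, standing on the stand beside the pocket (at about x = 90, y = +104 mm of the stand); origin: centre of its underside. Leave alone.
- glue_bottle: small white bottle, 36 mm across, 85 mm tall, standing on the stand on the other side of the pocket (at about x = 90, y = -104 mm of the stand); origin: centre of its underside. Leave alone.
- water_cup: blue ceramic cup, 72 mm across, 85 mm tall, on the table beyond the stand; origin: centre of its underside. Leave alone.
- tape_roll: roll of tape lying flat, 90 mm across, 25 mm high, on the table beyond the stand; origin: centre of its underside. Leave alone.
- offcut: wood offcut, 60 x 110 x 30 mm, on the table beyond the stand; origin: centre of its underside. Leave alone.
There are look-alikes about, which are no part of the job. Of the things shaped like the part that bears tile_center, the white one is meant.

How it is judged:
By the outcome, as a careful person would: the job done as asked, in the order asked, and still so for the second after the job is handed in, with the robot touching nothing.
It also fails if it takes over 69 s, if anything falls off the work surface, if the arm or the gripper's body presses on something with over 40 N, if the wrist force passes 120 N, or if a joint passes its speed limit or range.

## Working session

There is one attempt and no reset: what is moved stays moved. The work goes in short steps, Python scripts to look and compute and a tool call to move; the robot and the scene stay as the last step left them, time stands still between calls to the robot, and variables do not carry over. Pictures are saved under pics/ and viewed, and the job is handed in when it is done.

Besides the shell and the picture viewer there is one more tool, called after "Emit:" by a JSON object that holds its "fn" and its "kwargs", one argument or row to a line. arm_command: Moves the arm, as the interface text tells. Its arguments: {"type":"object","properties":{"series":{"type":"array","items":{"type":"object","properties":{"dx":{"type":"number"},"dy":{"type":"number"},"dz":{"type":"number"},"ax":{"type":"number"},"ay":{"type":"number"},"az":{"type":"number"},"gripper":{"type":"number"}}}},"squeeze":{"type":"number"}},"required":["series"]}

```bash
ls; mkdir -p pics; python3 - <<'E'
from bench import robot
import cv2,numpy as np
s=robot.get_state()
for k in s: print(k,np.round(s[k],4).tolist())
for n in("scene","top","wrist"):
    print(n,{k:np.round(v,4).tolist() for k,v in robot.camera_info(n).items()})
for n in("scene","top"):
    p,d=robot.get_image(n); cv2.imwrite(f"pics/{n}0.png",p); np.save(f"pics/{n}0.npy",d)
E
```

```text
pics
clock 0.0
joint_positions [72.8082, 21.7405, 99.3962, -0.0004, 58.927, -1.9084]
joint_vel [-0.0112, -0.0277, 0.0542, -0.032, -0.1272, 0.058]
effort [-0.0005, -76.37, -43.4369, 0.065, 0.0424, -0.0001]
position [0.1844, 0.6749, 0.2133]
tool_rot [[0.9646, -0.0003, 0.2636], [-0.2636, -0.0011, 0.9646], [-0.0, -1.0, -0.0011]]
ft_force [0.5366, 1.298, -0.4438]
ft_torque [0.0098, 0.0534, -0.0018]
gripper_width 0.0915
scene {'K': [[611.3834, 0.0, 334.5597], [0.0, 611.3834, 239.5786], [0.0, 0.0, 1.0]], 'dist': [0.0047, 0.0, 0.0, 0.0, 0.0], 'xyz': [1.0944, 0.4145, 1.2245], 'orientation': [[-0.5632, -0.6825, 0.4659], [0.8263, -0.4578, 0.3281], [-0.0106, 0.5698, 0.8217]]}
top {'K': [[600.9986, 0.0, 307.5703], [0.0, 600.9986, 240.3099], [0.0, 0.0, 1.0]], 'dist': [-0.0005, 0.0, 0.0, 0.0, 0.0], 'xyz': [0.3511, 0.0077, 1.3019], 'orientation': [[-0.0292, 0.9909, -0.1314], [-0.9996, -0.0282, 0.0091], [0.0053, 0.1316, 0.9913]]}
wrist {'K': [[342.2472, 0.0, 319.3331], [0.0, 342.2472, 240.8043], [0.0, 0.0, 1.0]], 'dist': [-0.0266, 0.0, 0.0, 0.0, 0.0], 'mount': [[-0.0007, -0.9576, -0.2879, -0.081], [0.0007, 0.2879, -0.9576, -0.1699], [1.0, -0.0009, 0.0005, 0.0], [0.0, 0.0, 0.0, 1.0]]}
```

View pics/scene0.png

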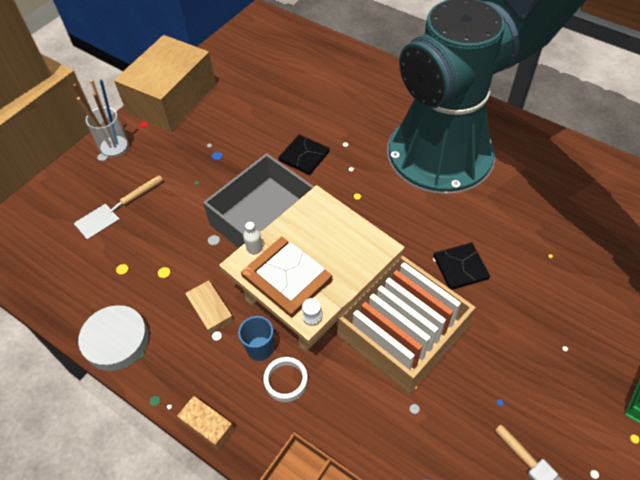

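View pics/top0.png

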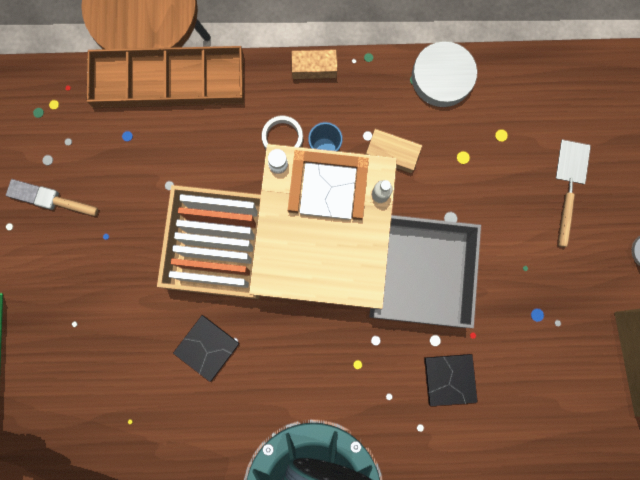

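The white cracked tile is at about (328,190) in the top view. The look-alikes are the two black cracked tiles on the table at (206,348) and (451,380), so the white one in the pocket fits. The bin is on the right of the top view (-y side), and the rack is on +y. I'll enlarge to confirm.

```bash
cat > h.py <<'E'
import cv2,numpy as np
from bench import robot
def world(n,px,d=None,z=None,T=None):
    """px Nx2 -> world, by depth or z plane"""
    c=robot.camera_info(n); px=np.asarray(px,float).reshape(-1,1,2)
    u=cv2.undistortPoints(px,np.array(c["K"]),np.array(c["dist"]))[:,0]
    r=np.c_[u[:,0],-u[:,1],-np.ones(len(u))]
    if T is None: R=np.array(c["orientation"]);o=np.array(c["xyz"])
    else: R,o=T
    w=r@R.T
    if z is not None: return o+w*((z-o[2])/w[:,2])[:,None]
    return o+w*np.asarray(d)[:,None]
E
python3 - <<'E'
import cv2,numpy as np
from h import *
p=cv2.imread("pics/top0.png"); c=p[130:330,240:500]
cv2.imwrite("pics/topc.png",cv2.resize(c,None,fx=3,fy=3,interpolation=cv2.INTER_CUBIC))
d=np.load("pics/top0.npy")
for nm,(u0,u1,v0,v1) in dict(board=(275,375,235,285),tile=(310,345,175,205),table=(250,330,350,390),rearL=(272,285,180,190),binfl=(400,460,240,310)).items():
    vv,uu=np.mgrid[v0:v1,u0:u1]; dd=d[v0:v1,u0:u1].ravel()
    w=world("top",np.c_[uu.ravel(),vv.ravel()],dd)[dd>0]
    A=np.c_[w[:,:2]-w[:,:2].mean(0),np.ones(len(w))]; s=np.linalg.lstsq(A,w[:,2],rcond=None)[0]
    print(nm,w.mean(0).round(4),np.median(w[:,2]).round(4),w[:,2].std().round(4),s.round(4))
E
```

```text
board [ 0.4674 -0.035   0.1331] 0.1331 0.0022 [-0.0007  0.0003  0.1331]
tile [ 0.6017 -0.0435  0.1562] 0.1562 0.0022 [-0.0022 -0.0004  0.1562]
table [0.2482 0.0422 0.0004] 0.0005 0.0027 [ 0.0015 -0.001   0.0004]
rearL [0.6178 0.0522 0.1404] 0.1402 0.0019 [-0.0733  0.0025  0.1404]
binfl [ 0.4411 -0.2653  0.0063] 0.0063 0.0027 [-0.0007  0.0033  0.0063]
```

View pics/topc.png

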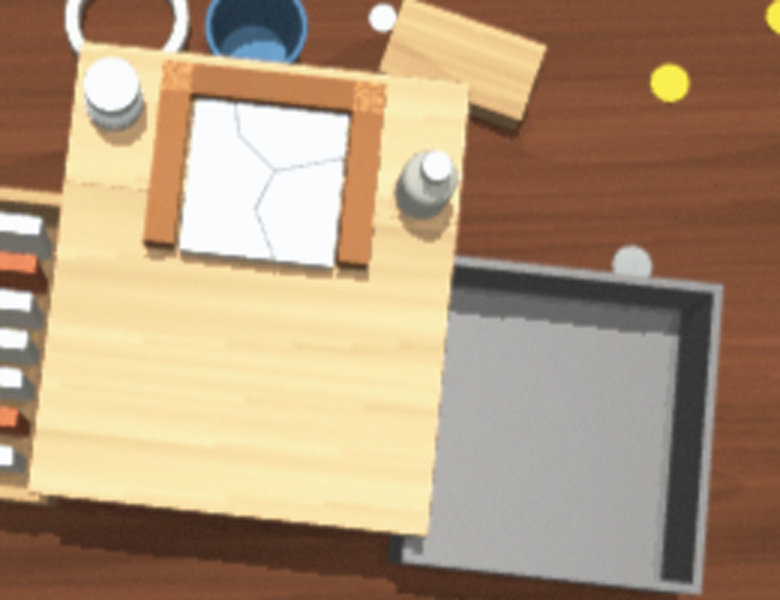

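```bash
python3 - <<'E'
from h import *
f=lambda P:(np.array(P)+.5)/3-.5+[240,130]
a=world("top",f([(30,493),(428,535)]),z=.132); b=world("top",f([(82,42),(467,85)]),z=.14)
t=world("top",f([(193,97),(350,112),(334,266),(180,250)]),z=.156)
bn=world("top",f([(722,286),(698,592)]),z=.09)
print(a.round(4),b.round(4),t.round(4),bn.round(4),sep="\n")
src=np.array([[-.15,.13],[-.15,-.13],[.15,.13],[.15,-.13]]);dst=np.r_[a,b][:,:2]
cs,cd=src.mean(0),dst.mean(0);H=(src-cs).T@(dst-cd)
th=np.arctan2(H[0,1]-H[1,0],H[0,0]+H[1,1]);R=np.array([[np.cos(th),-np.sin(th)],[np.sin(th),np.cos(th)]])
print("stand",cd.round(4),np.degrees(th),((src@R.T+cd)-dst).round(4))
tc=t[:,:2].mean(0);e=[np.degrees(np.arctan2(*(t[i]-t[j])[[1,0]])) for i,j in((0,3),(1,2))];print("tile",tc,e,(tc-cd)@R)
print("bin in stand",(bn[:,:2]-cd)@R)
E
```

```text
[[ 0.4044  0.1124  0.132 ]
 [ 0.37   -0.1438  0.132 ]]
[[ 0.7016  0.0722  0.14  ]
 [ 0.6652 -0.1821  0.14  ]]
[[ 6.578e-01 -3.000e-04  1.560e-01]
 [ 6.449e-01 -1.023e-01  1.560e-01]
 [ 5.435e-01 -8.790e-02  1.560e-01]
 [ 5.568e-01  1.100e-02  1.560e-01]]
[[ 0.5333 -0.3573  0.09  ]
 [ 0.3277 -0.3275  0.09  ]]
stand [ 0.5353 -0.0353] -7.696052964849103 [[-0.0004  0.0012]
 [-0.0007 -0.0003]
 [-0.0003  0.0012]
 [ 0.0013 -0.0021]]
tile [ 0.60075706 -0.04487555] [np.float64(-6.35725940329641), np.float64(-8.063802235800882)] [ 0.06614451 -0.00070301]
bin in stand [[ 0.04115041 -0.31936533]
 [-0.16661538 -0.31732661]]
```

The tile centre is at (0.601, -0.045), yaw -7.7°, with its top at about z = 0.156. The bin is on the -y side, at stand x of about -167 to +41 mm. I'll drag the tile to stand x of about -60 and then push it towards -y. Moving over now.

Emit:
{"fn": "arm_command", "kwargs": {
  "series": [
    {"dx":0.03,"dy":-0.03,"dz":-0.02,"gripper":0},
    {"dx":0.06,"dy":-0.05,"dz":-0.05,"gripper":0},
    {"dx":0.09,"dy":-0.05,"dz":-0.08,"gripper":0},
    {"dx":0.12,"dy":-0.05,"dz":-0.11,"gripper":0},
    {"dx":0.15,"dy":-0.05,"dz":-0.14,"gripper":0},
    {"dx":0.18,"dy":-0.05,"dz":-0.17,"gripper":0},
    {"dx":0.21,"dy":-0.05,"dz":-0.2,"gripper":0},
    {"dx":0.24,"dy":-0.05,"dz":-0.23,"gripper":0}
  ]
}}

```text
schema error: expected keys dx, dy, dz, ax, ay, az, gripper
```

Emit:
{"fn": "arm_command", "kwargs": {
  "series": [
    {"dx":0.04,"dz":-0.04,"ay":0.14},
    {"dx":0.08,"dz":-0.08,"ay":0.28},
    {"dx":0.12,"dz":-0.12,"ay":0.42},
    {"dx":0.15,"dz":-0.15,"ay":0.56},
    {"dx":0.18,"dz":-0.18,"ay":0.7},
    {"dx":0.21,"dz":-0.21,"ay":0.84},
    {"dx":0.24,"dz":-0.24,"ay":0.98},
    {"dx":0.27,"dz":-0.27,"ay":1.12}
  ]
}}

```text
schema error: expected keys dx, dy, dz, ax, ay, az, gripper
```

```bash
cat >> h.py <<'E'
SC=np.array([.5353,-.0353]);TH=np.radians(-7.7)
RS=np.array([[np.cos(TH),-np.sin(TH)],[np.sin(TH),np.cos(TH)]])
def goal(xs,ys,z):
    "tool-axis shift from measured pose to stand (xs,ys) height z, and ay"
    s=robot.get_state();R=np.array(s["tool_rot"]);p=np.array(s["position"])
    g=np.r_[SC+RS@[xs,ys],z]
    ay=-(TH-np.arctan2(R[1,2],R[0,2]))
    print("clock",s["clock"],"pos",p.round(4),"stand",((p[:2]-SC)@RS).round(4),"d",(R.T@(g-p)).round(4),"ay",ay.round(4),"F",np.round(s["ft_force"],2),"w",s["gripper_width"])
E
python3 -c "
from h import *
goal(.071,-.001,.2)"
```

```text
clock 0.1 pos [0.1844 0.6749 0.2134] stand [-0.4429  0.6568] d [ 0.5962  0.0139 -0.5842] ay 1.4384 F [ 1.38  0.4  -0.29] w 0.09128245276198325
```

All the keys are required in each row.

Emit:
{"fn": "arm_command", "kwargs": {
  "series": [
    {"dx":0.03,"dy":-0.03,"dz":-0.02,"ax":0,"ay":0,"az":0,"gripper":0},
    {"dx":0.06,"dy":-0.05,"dz":-0.05,"ax":0,"ay":0,"az":0,"gripper":0},
    {"dx":0.09,"dy":-0.05,"dz":-0.08,"ax":0,"ay":0,"az":0,"gripper":0},
    {"dx":0.12,"dy":-0.05,"dz":-0.11,"ax":0,"ay":0,"az":0,"gripper":0},
    {"dx":0.15,"dy":-0.05,"dz":-0.14,"ax":0,"ay":0,"az":0,"gripper":0},
    {"dx":0.18,"dy":-0.05,"dz":-0.17,"ax":0,"ay":0,"az":0,"gripper":0},
    {"dx":0.21,"dy":-0.05,"dz":-0.2,"ax":0,"ay":0,"az":0,"gripper":0},
    {"dx":0.24,"dy":-0.05,"dz":-0.23,"ax":0,"ay":0,"az":0,"gripper":0}
  ]
}}

```text
clock: 0.9
position: [0.3558, 0.3884, 0.2638]
tool_rot: [[0.965, -0.0, 0.263], [-0.263, -0.0, 0.965], [-0.0, -1.0, -0.0]]
ft_force: [1.2, 0.4, 1.2]
gripper_width: 0.0301
```

Emit:
{"fn": "arm_command", "kwargs": {
  "series": [
    {"dx":0.03,"dy":0,"dz":-0.03,"ax":0,"ay":0.14,"az":0,"gripper":0},
    {"dx":0.06,"dy":0,"dz":-0.06,"ax":0,"ay":0.28,"az":0,"gripper":0},
    {"dx":0.09,"dy":0,"dz":-0.09,"ax":0,"ay":0.42,"az":0,"gripper":0},
    {"dx":0.12,"dy":0,"dz":-0.12,"ax":0,"ay":0.56,"az":0,"gripper":0},
    {"dx":0.15,"dy":0,"dz":-0.15,"ax":0,"ay":0.7,"az":0,"gripper":0},
    {"dx":0.18,"dy":0,"dz":-0.18,"ax":0,"ay":0.84,"az":0,"gripper":0},
    {"dx":0.21,"dy":0,"dz":-0.21,"ax":0,"ay":0.98,"az":0,"gripper":0},
    {"dx":0.24,"dy":0,"dz":-0.24,"ax":0,"ay":1.12,"az":0,"gripper":0}
  ]
}}

```text
clock: 1.7
position: [0.5241, 0.0936, 0.2639]
tool_rot: [[0.177, -0.0, 0.984], [-0.984, 0.0, 0.177], [-0.0, -1.0, -0.0]]
ft_force: [0.6, 0.7, 0.9]
gripper_width: 0.0009
```

```bash
python3 -c "
from h import *
goal(.071,-.001,.2)"
```

```text
clock 1.7 pos [0.5241 0.0936 0.2639] stand [-0.0283  0.1262] d [0.1516 0.0639 0.0554] ay 0.3124 F [0.56 0.68 0.9 ] w 0.0009423201172681574
```

Emit:
{"fn": "arm_command", "kwargs": {
  "series": [
    {"dx":0.03,"dy":0,"dz":0.01,"ax":0,"ay":0.1,"az":0,"gripper":0},
    {"dx":0.07,"dy":0.01,"dz":0.025,"ax":0,"ay":0.2,"az":0,"gripper":0},
    {"dx":0.11,"dy":0.03,"dz":0.04,"ax":0,"ay":0.312,"az":0,"gripper":0},
    {"dx":0.14,"dy":0.05,"dz":0.05,"ax":0,"ay":0.312,"az":0,"gripper":0},
    {"dx":0.1515,"dy":0.064,"dz":0.0555,"ax":0,"ay":0.312,"az":0,"gripper":0},
    {"dx":0.1515,"dy":0.064,"dz":0.0555,"ax":0,"ay":0.312,"az":0,"gripper":0}
  ]
}}

```text
clock: 2.3
position: [0.6053, -0.0447, 0.1976]
tool_rot: [[-0.129, -0.003, 0.992], [-0.992, 0.0, -0.129], [0.0, -1.0, -0.003]]
ft_force: [0.1, 0.2, 0.4]
gripper_width: 0.0007
```

```bash
python3 -c "
from h import *
goal(.071,-.001,.163)
p,d=robot.get_image('wrist');cv2.imwrite('pics/w1.png',p);np.save('pics/w1.npy',d)
"
```

```text
clock 2.3 pos [ 0.6053 -0.0447  0.1976] stand [0.0707 0.    ] d [0.001  0.0346 0.0004] ay 0.0045 F [0.09 0.21 0.37] w 0.0006585328222507819
```

View pics/w1.png

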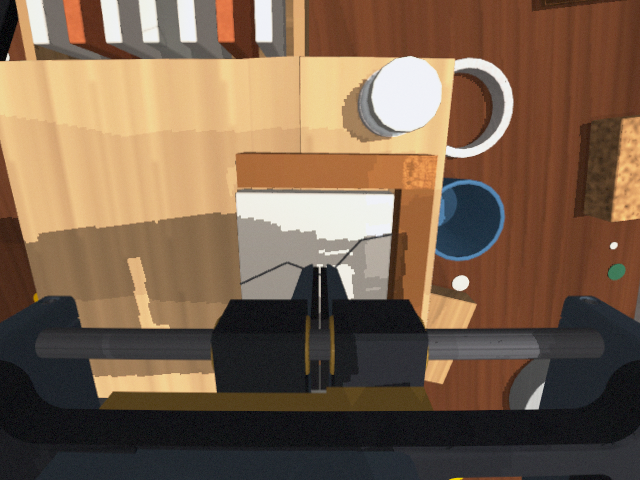

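The wrist view shows the white tile (columns 237–394) with the fingertips above its middle (319,270) and the pot clear at (405,95). I'll measure the board drop from depth while descending.

```bash
python3 - <<'E'
from h import *
s=robot.get_state();M=np.array(robot.camera_info('wrist')['mount']);R=np.array(s['tool_rot'])
T=(R@M[:3,:3],R@M[:3,3]+np.array(s['position']));d=np.load('pics/w1.npy')
for nm,(u0,u1,v0,v1) in dict(rear=(310,350,70,135),board=(60,220,80,200),tile=(245,285,200,230)).items():
    vv,uu=np.mgrid[v0:v1,u0:u1];dd=d[v0:v1,u0:u1].ravel();w=world('wrist',np.c_[uu.ravel(),vv.ravel()],dd,T=T)[dd>0]
    l=(w[:,:2]-SC)@RS; print(nm,l.mean(0).round(3),np.median(w[:,2]).round(4),w[:,2].std().round(4),np.linalg.lstsq(np.c_[l,np.ones(len(l))],w[:,2],rcond=None)[0].round(4))
E
```

```text
rear [0.077 0.104] 0.1404 0.0007 [ 0.0005 -0.004   0.1408]
board [-0.05   0.081] 0.133 0.0007 [ 0.0026 -0.0012  0.1332]
tile [0.036 0.036] 0.1563 0.0006 [0.0073 0.0018 0.156 ]
```

Emit:
{"fn": "arm_command", "kwargs": {
  "series": [
    {"dx":0,"dy":0.015,"dz":0.0,"ax":0,"ay":0,"az":0,"gripper":0},
    {"dx":0,"dy":0.028,"dz":0.0,"ax":0,"ay":0,"az":0,"gripper":0},
    {"dx":0,"dy":0.034,"dz":0,"ax":0,"ay":0,"az":0,"gripper":0},
    {"dx":0,"dy":0.036,"dz":0.0,"ax":0,"ay":0,"az":0,"gripper":0},
    {"dx":0,"dy":0.036,"dz":0.0,"ax":0,"ay":0,"az":0,"gripper":0}
  ]
}}

```text
clock: 2.85
position: [0.6058, -0.0432, 0.1638]
tool_rot: [[-0.127, -0.0, 0.992], [-0.992, 0.0, -0.127], [0.0, -1.0, -0.0]]
ft_force: [0.8, 0.0, 0.5]
gripper_width: 0.0005
```

Emit:
{"fn": "arm_command", "kwargs": {
  "series": [
    {"dx":0,"dy":0.003,"dz":0.0,"ax":0,"ay":0,"az":0,"gripper":0},
    {"dx":0,"dy":0.005,"dz":0.0,"ax":0,"ay":0,"az":0,"gripper":0},
    {"dx":0,"dy":0.006,"dz":0,"ax":0,"ay":0,"az":0,"gripper":0},
    {"dx":0,"dy":0.006,"dz":0.0,"ax":0,"ay":0,"az":0,"gripper":0}
  ]
}}

```text
clock: 3.25
position: [0.6059, -0.0435, 0.1579]
tool_rot: [[-0.128, -0.0, 0.992], [-0.992, -0.0, -0.128], [0.0, -1.0, -0.0]]
ft_force: [0.6, 0.6, 0.3]
gripper_width: 0.0003
```

Emit:
{"fn": "arm_command", "kwargs": {
  "series": [
    {"dx":0,"dy":0.0005,"dz":0.0,"ax":0,"ay":0,"az":0,"gripper":0},
    {"dx":0,"dy":0.001,"dz":0.0,"ax":0,"ay":0,"az":0,"gripper":0}
  ]
}}

```text
clock: 3.45
position: [0.606, -0.0435, 0.157]
tool_rot: [[-0.128, 0.0, 0.992], [-0.992, -0.0, -0.128], [-0.0, -1.0, 0.0]]
ft_force: [0.3, 0.1, 0.1]
gripper_width: 0.0004
```

Emit:
{"fn": "arm_command", "kwargs": {
  "series": [
    {"dx":0,"dy":0.0005,"dz":0.0,"ax":0,"ay":0,"az":0,"gripper":0},
    {"dx":0,"dy":0.0005,"dz":0.0,"ax":0,"ay":0,"az":0,"gripper":0}
  ]
}}

```text
clock: 3.65
position: [0.6059, -0.0435, 0.1564]
tool_rot: [[-0.128, -0.0, 0.992], [-0.992, 0.0, -0.128], [-0.0, -1.0, -0.0]]
ft_force: [0.5, 0.1, -0.4]
gripper_width: 0.0003
```

Emit:
{"fn": "arm_command", "kwargs": {
  "series": [
    {"dx":0,"dy":0.0005,"dz":0.0,"ax":0,"ay":0,"az":0,"gripper":0},
    {"dx":0,"dy":0.0005,"dz":0.0,"ax":0,"ay":0,"az":0,"gripper":0}
  ]
}}

```text
clock: 3.85
position: [0.606, -0.0435, 0.1563]
tool_rot: [[-0.128, 0.0, 0.992], [-0.992, -0.0, -0.128], [0.0, -1.0, 0.0]]
ft_force: [-3.9, 0.2, 5.1]
gripper_width: 0.0004
```

Emit:
{"fn": "arm_command", "kwargs": {
  "series": [
    {"dx":0,"dy":0.0005,"dz":0.0,"ax":0,"ay":0,"az":0,"gripper":0},
    {"dx":0,"dy":0.0005,"dz":0.0,"ax":0,"ay":0,"az":0,"gripper":0}
  ]
}}

```text
clock: 4.05
position: [0.606, -0.0435, 0.1562]
tool_rot: [[-0.128, -0.0, 0.992], [-0.992, -0.0, -0.128], [0.0, -1.0, -0.0]]
ft_force: [-5.9, 0.7, 11.5]
gripper_width: 0.0007
```

Emit:
{"fn": "arm_command", "kwargs": {
  "series": [
    {"dx":0,"dy":0.0,"dz":-0.001,"ax":0,"ay":0,"az":0,"gripper":0},
    {"dx":0,"dy":0.0,"dz":-0.0025,"ax":0,"ay":0,"az":0,"gripper":0},
    {"dx":0,"dy":0.0,"dz":-0.0045,"ax":0,"ay":0,"az":0,"gripper":0}
  ]
}}

```text
clock: 4.35
position: [0.6027, -0.043, 0.1563]
tool_rot: [[-0.128, 0.003, 0.992], [-0.992, -0.0, -0.128], [-0.0, -1.0, 0.003]]
ft_force: [8.6, -1.3, 10.1]
gripper_width: 0.0002
```

```bash
python3 -c "
from h import *
goal(-.063,0,.15)"
```

```text
clock 4.35 pos [ 0.6027 -0.043   0.1563] stand [0.0678 0.0014] d [ 0.0005  0.0059 -0.1308] ay 0.0064 F [ 8.59 -1.31 10.13] w 0.0001862895940163383
```

Emit:
{"fn": "arm_command", "kwargs": {
  "series": [
    {"dx":0,"dy":0.0,"dz":-0.002,"ax":0,"ay":0,"az":0,"gripper":0},
    {"dx":0,"dy":0.0,"dz":-0.004,"ax":0,"ay":0,"az":0,"gripper":0},
    {"dx":0,"dy":0.0,"dz":-0.006,"ax":0,"ay":0,"az":0,"gripper":0}
  ]
}}

```text
clock: 4.65
position: [0.5967, -0.0423, 0.1563]
tool_rot: [[-0.128, 0.003, 0.992], [-0.992, -0.0, -0.128], [-0.0, -1.0, 0.003]]
ft_force: [6.4, -1.0, 8.9]
gripper_width: 0.0006
```

```bash
python3 -c "
from h import *
goal(-.063,0,.15)
p,d=robot.get_image('wrist');cv2.imwrite('pics/w2.png',p[150:310,150:450].repeat(2,0).repeat(2,1))
"
```

```text
clock 4.65 pos [ 0.5967 -0.0423  0.1563] stand [0.0618 0.0013] d [ 0.0005  0.006  -0.1248] ay 0.0063 F [ 6.35 -1.    8.87] w 0.0005843451088440562
```

View pics/w2.png

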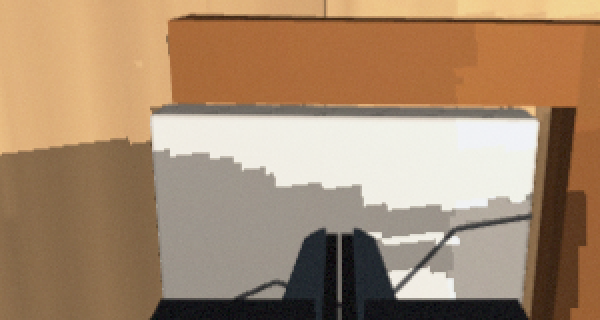

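The tile is moving with the finger: a gap has opened at its rear (crop columns 540–575) and its front edge is now past the strip end. Continuing.

Emit:
{"fn": "arm_command", "kwargs": {
  "series": [
    {"dx":0,"dy":0.0001,"dz":-0.002,"ax":0,"ay":0,"az":0,"gripper":0},
    {"dx":0,"dy":0.0001,"dz":-0.004,"ax":0,"ay":0,"az":0,"gripper":0},
    {"dx":0,"dy":0.0001,"dz":-0.006,"ax":0,"ay":0,"az":0,"gripper":0}
  ]
}}

```text
clock: 5.0
position: [0.5916, -0.0416, 0.157]
tool_rot: [[-0.128, 0.005, 0.992], [-0.992, -0.001, -0.128], [-0.0, -1.0, 0.005]]
ft_force: [5.1, -0.5, 9.9]
gripper_width: 0.0005
```

Emit:
{"fn": "arm_command", "kwargs": {
  "series": [
    {"dx":0,"dy":0.0,"dz":-0.002,"ax":0,"ay":0,"az":0,"gripper":0},
    {"dx":0,"dy":0.0,"dz":-0.004,"ax":0,"ay":0,"az":0,"gripper":0}
  ]
}}

```text
clock: 5.2
position: [0.5867, -0.041, 0.1563]
tool_rot: [[-0.128, 0.003, 0.992], [-0.992, -0.0, -0.128], [-0.0, -1.0, 0.003]]
ft_force: [3.2, -0.7, 6.2]
gripper_width: 0.0003
```

```bash
python3 -c "
from h import *
goal(-.063,0,.15)"
```

```text
clock 5.2 pos [ 0.5867 -0.041   0.1563] stand [0.0517 0.0013] d [ 0.0005  0.006  -0.1147] ay 0.0063 F [ 3.22 -0.7   6.19] w 0.00029623434618652035
```

Emit:
{"fn": "arm_command", "kwargs": {
  "series": [
    {"dx":0,"dy":0.0004,"dz":-0.001,"ax":0,"ay":0,"az":0,"gripper":0},
    {"dx":0,"dy":0.0007,"dz":-0.003,"ax":0,"ay":0,"az":0,"gripper":0}
  ]
}}

```text
clock: 5.4
position: [0.5842, -0.0407, 0.1559]
tool_rot: [[-0.128, 0.004, 0.992], [-0.992, -0.0, -0.128], [-0.0, -1.0, 0.004]]
ft_force: [4.0, -0.6, 9.8]
gripper_width: 0.0008
```

Emit:
{"fn": "arm_command", "kwargs": {
  "series": [
    {"dx":0,"dy":0.0002,"dz":-0.002,"ax":0,"ay":0,"az":0,"gripper":0},
    {"dx":0,"dy":0.0004,"dz":-0.004,"ax":0,"ay":0,"az":0,"gripper":0},
    {"dx":0,"dy":0.0006,"dz":-0.006,"ax":0,"ay":0,"az":0,"gripper":0}
  ]
}}

```text
clock: 5.7
position: [0.5781, -0.0399, 0.1552]
tool_rot: [[-0.128, 0.003, 0.992], [-0.992, -0.0, -0.128], [-0.0, -1.0, 0.003]]
ft_force: [4.3, 0.0, 9.3]
gripper_width: 0.0004
```

Emit:
{"fn": "arm_command", "kwargs": {
  "series": [
    {"dx":0,"dy":0.0003,"dz":-0.002,"ax":0,"ay":0,"az":0,"gripper":0},
    {"dx":0,"dy":0.0005,"dz":-0.004,"ax":0,"ay":0,"az":0,"gripper":0},
    {"dx":0,"dy":0.0007,"dz":-0.006,"ax":0,"ay":0,"az":0,"gripper":0}
  ]
}}

```text
clock: 6.0
position: [0.5723, -0.0391, 0.1546]
tool_rot: [[-0.128, 0.004, 0.992], [-0.992, -0.0, -0.128], [-0.0, -1.0, 0.004]]
ft_force: [5.8, -1.4, 9.9]
gripper_width: 0.0008
```

Emit:
{"fn": "arm_command", "kwargs": {
  "series": [
    {"dx":0,"dy":0.0002,"dz":-0.002,"ax":0,"ay":0,"az":0,"gripper":0},
    {"dx":0,"dy":0.0004,"dz":-0.004,"ax":0,"ay":0,"az":0,"gripper":0},
    {"dx":0,"dy":0.0006,"dz":-0.006,"ax":0,"ay":0,"az":0,"gripper":0}
  ]
}}

```text
clock: 6.3
position: [0.5666, -0.0384, 0.1541]
tool_rot: [[-0.128, 0.004, 0.992], [-0.992, -0.0, -0.128], [-0.0, -1.0, 0.004]]
ft_force: [6.2, -2.2, 10.8]
gripper_width: 0.0003
```

```bash
python3 -c "
from h import *
goal(-.063,0,.15)
p,d=robot.get_image('wrist');cv2.imwrite('pics/w3.png',p[150:310,150:450].repeat(2,0).repeat(2,1))
"
```

```text
clock 6.3 pos [ 0.5666 -0.0384  0.1541] stand [0.0314 0.0012] d [ 0.0006  0.0037 -0.0944] ay 0.0064 F [ 6.23 -2.16 10.85] w 0.00034007450447372267
```

View pics/w3.png

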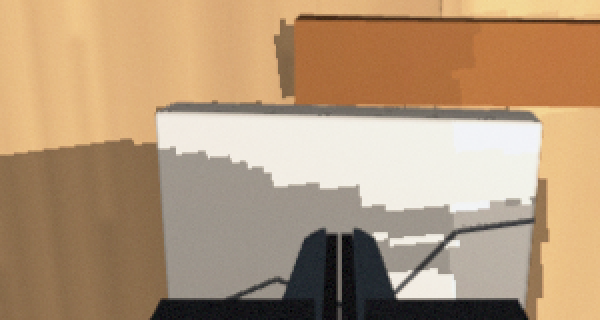

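The tile is following the finger, with its front edge at crop column 156 (it was 152), so there is almost no slip. Continuing, pressing down a little less.

Emit:
{"fn": "arm_command", "kwargs": {
  "series": [
    {"dx":0,"dy":0.0001,"dz":-0.002,"ax":0,"ay":0,"az":0,"gripper":0},
    {"dx":0,"dy":0.0003,"dz":-0.004,"ax":0,"ay":0,"az":0,"gripper":0},
    {"dx":0,"dy":0.0004,"dz":-0.006,"ax":0,"ay":0,"az":0,"gripper":0}
  ]
}}

```text
clock: 6.65
position: [0.5607, -0.0376, 0.1537]
tool_rot: [[-0.128, 0.004, 0.992], [-0.992, -0.0, -0.128], [-0.0, -1.0, 0.004]]
ft_force: [7.4, -0.8, 11.5]
gripper_width: 0.001
```

Emit:
{"fn": "arm_command", "kwargs": {
  "series": [
    {"dx":0,"dy":0.0001,"dz":-0.002,"ax":0,"ay":0,"az":0,"gripper":0},
    {"dx":0,"dy":0.0002,"dz":-0.004,"ax":0,"ay":0,"az":0,"gripper":0},
    {"dx":0,"dy":0.0003,"dz":-0.006,"ax":0,"ay":0,"az":0,"gripper":0}
  ]
}}

```text
clock: 6.95
position: [0.5547, -0.0369, 0.1534]
tool_rot: [[-0.128, 0.004, 0.992], [-0.992, -0.001, -0.128], [-0.0, -1.0, 0.004]]
ft_force: [5.3, -0.4, 10.2]
gripper_width: 0.0004
```

Emit:
{"fn": "arm_command", "kwargs": {
  "series": [
    {"dx":0,"dy":0.0001,"dz":-0.002,"ax":0,"ay":0,"az":0,"gripper":0},
    {"dx":0,"dy":0.0002,"dz":-0.004,"ax":0,"ay":0,"az":0,"gripper":0},
    {"dx":0,"dy":0.0003,"dz":-0.006,"ax":0,"ay":0,"az":0,"gripper":0}
  ]
}}

```text
clock: 7.25
position: [0.5488, -0.0361, 0.1531]
tool_rot: [[-0.128, 0.004, 0.992], [-0.992, -0.001, -0.128], [-0.0, -1.0, 0.004]]
ft_force: [5.9, -1.3, 10.6]
gripper_width: 0.0002
```

Emit:
{"fn": "arm_command", "kwargs": {
  "series": [
    {"dx":0,"dy":0.0001,"dz":-0.002,"ax":0,"ay":0,"az":0,"gripper":0},
    {"dx":0,"dy":0.0003,"dz":-0.004,"ax":0,"ay":0,"az":0,"gripper":0}
  ]
}}

```text
clock: 7.45
position: [0.545, -0.0356, 0.1529]
tool_rot: [[-0.128, 0.005, 0.992], [-0.992, -0.001, -0.128], [-0.0, -1.0, 0.005]]
ft_force: [5.6, -0.5, 11.4]
gripper_width: 0.0004
```

Emit:
{"fn": "arm_command", "kwargs": {
  "series": [
    {"dx":0,"dy":0.0001,"dz":-0.002,"ax":0,"ay":0,"az":0,"gripper":0},
    {"dx":0,"dy":0.0003,"dz":-0.004,"ax":0,"ay":0,"az":0,"gripper":0}
  ]
}}

```text
clock: 7.65
position: [0.5412, -0.0351, 0.1527]
tool_rot: [[-0.128, 0.005, 0.992], [-0.992, -0.001, -0.128], [-0.0, -1.0, 0.005]]
ft_force: [6.7, -0.5, 12.7]
gripper_width: 0.0006
```

Emit:
{"fn": "arm_command", "kwargs": {
  "series": [
    {"dx":0,"dy":0.0002,"dz":-0.002,"ax":0,"ay":0,"az":0,"gripper":0},
    {"dx":0,"dy":0.0004,"dz":-0.004,"ax":0,"ay":0,"az":0,"gripper":0}
  ]
}}

```text
clock: 7.85
position: [0.5371, -0.0346, 0.1522]
tool_rot: [[-0.128, 0.005, 0.992], [-0.992, -0.001, -0.128], [-0.0, -1.0, 0.005]]
ft_force: [5.0, -0.4, 12.3]
gripper_width: 0.0004
```

Emit:
{"fn": "arm_command", "kwargs": {
  "series": [
    {"dx":0,"dy":0.0001,"dz":-0.002,"ax":0,"ay":0,"az":0,"gripper":0},
    {"dx":0,"dy":0.0003,"dz":-0.004,"ax":0,"ay":0,"az":0,"gripper":0}
  ]
}}

```text
clock: 8.05
position: [0.5328, -0.034, 0.1518]
tool_rot: [[-0.128, 0.004, 0.992], [-0.992, -0.0, -0.128], [-0.0, -1.0, 0.004]]
ft_force: [5.9, -0.8, 11.9]
gripper_width: 0.0001
```

Emit:
{"fn": "arm_command", "kwargs": {
  "series": [
    {"dx":0,"dy":0.0002,"dz":-0.002,"ax":0,"ay":0,"az":0,"gripper":0},
    {"dx":0,"dy":0.0004,"dz":-0.004,"ax":0,"ay":0,"az":0,"gripper":0}
  ]
}}

```text
clock: 8.25
position: [0.5288, -0.0335, 0.1513]
tool_rot: [[-0.128, 0.004, 0.992], [-0.992, -0.0, -0.128], [-0.0, -1.0, 0.004]]
ft_force: [4.0, -0.0, 10.5]
gripper_width: 0.0005
```

Emit:
{"fn": "arm_command", "kwargs": {
  "series": [
    {"dx":0,"dy":0.0002,"dz":-0.002,"ax":0,"ay":0,"az":0,"gripper":0},
    {"dx":0,"dy":0.0005,"dz":-0.004,"ax":0,"ay":0,"az":0,"gripper":0},
    {"dx":0,"dy":0.0007,"dz":-0.006,"ax":0,"ay":0,"az":0,"gripper":0}
  ]
}}

```text
clock: 8.55
position: [0.5228, -0.0328, 0.1506]
tool_rot: [[-0.128, 0.004, 0.992], [-0.992, -0.0, -0.128], [-0.0, -1.0, 0.004]]
ft_force: [5.2, -0.6, 10.5]
gripper_width: 0.0003
```

Emit:
{"fn": "arm_command", "kwargs": {
  "series": [
    {"dx":0,"dy":0.0002,"dz":-0.002,"ax":0,"ay":0,"az":0,"gripper":0},
    {"dx":0,"dy":0.0005,"dz":-0.004,"ax":0,"ay":0,"az":0,"gripper":0}
  ]
}}

```text
clock: 8.75
position: [0.5189, -0.0322, 0.1501]
tool_rot: [[-0.128, 0.004, 0.992], [-0.992, -0.0, -0.128], [-0.0, -1.0, 0.004]]
ft_force: [5.2, -0.2, 11.2]
gripper_width: 0.0005
```

```bash
python3 -c "
from h import *
goal(-.063,0,.15)
p,d=robot.get_image('wrist');cv2.imwrite('pics/w4.png',p[150:310,150:450].repeat(2,0).repeat(2,1))
"
```

```text
clock 8.75 pos [ 0.5189 -0.0322  0.1501] stand [-0.0167  0.0008] d [ 0.0005 -0.0001 -0.0463] ay 0.0064 F [ 5.24 -0.21 11.23] w 0.0004956163961833155
```

View pics/w4.png

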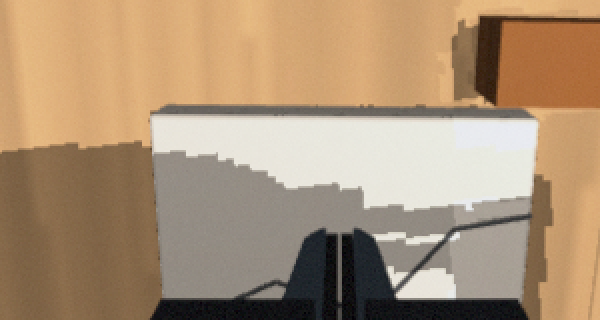

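The tile is steady under the finger, sinking as predicted. Continuing.

Emit:
{"fn": "arm_command", "kwargs": {
  "series": [
    {"dx":0,"dy":0.0002,"dz":-0.002,"ax":0,"ay":0,"az":0,"gripper":0},
    {"dx":0,"dy":0.0004,"dz":-0.004,"ax":0,"ay":0,"az":0,"gripper":0}
  ]
}}

```text
clock: 9.0
position: [0.5148, -0.0317, 0.1496]
tool_rot: [[-0.128, 0.004, 0.992], [-0.992, -0.0, -0.128], [-0.0, -1.0, 0.004]]
ft_force: [4.7, -0.1, 9.9]
gripper_width: 0.0006
```

Emit:
{"fn": "arm_command", "kwargs": {
  "series": [
    {"dx":0,"dy":0.0002,"dz":-0.002,"ax":0,"ay":0,"az":0,"gripper":0},
    {"dx":0,"dy":0.0004,"dz":-0.004,"ax":0,"ay":0,"az":0,"gripper":0}
  ]
}}

```text
clock: 9.2
position: [0.5108, -0.0312, 0.1492]
tool_rot: [[-0.128, 0.004, 0.992], [-0.992, -0.0, -0.128], [-0.0, -1.0, 0.004]]
ft_force: [5.3, -0.5, 8.8]
gripper_width: 0.0005
```

Emit:
{"fn": "arm_command", "kwargs": {
  "series": [
    {"dx":0,"dy":0.0003,"dz":-0.002,"ax":0,"ay":0,"az":0,"gripper":0},
    {"dx":0,"dy":0.0005,"dz":-0.004,"ax":0,"ay":0,"az":0,"gripper":0}
  ]
}}

```text
clock: 9.4
position: [0.5076, -0.0308, 0.1491]
tool_rot: [[-0.128, 0.005, 0.992], [-0.992, -0.001, -0.128], [-0.0, -1.0, 0.005]]
ft_force: [7.7, -0.8, 12.9]
gripper_width: 0.0004
```

Emit:
{"fn": "arm_command", "kwargs": {
  "series": [
    {"dx":0,"dy":0.0001,"dz":-0.002,"ax":0,"ay":0,"az":0,"gripper":0},
    {"dx":0,"dy":0.0002,"dz":-0.004,"ax":0,"ay":0,"az":0,"gripper":0}
  ]
}}

```text
clock: 9.6
position: [0.5039, -0.0303, 0.1491]
tool_rot: [[-0.128, 0.006, 0.992], [-0.992, -0.001, -0.128], [-0.0, -1.0, 0.006]]
ft_force: [8.3, -2.0, 13.4]
gripper_width: 0.0004
```

The tile is level on the board, with its top at z = 0.149. Easing the press a little and dragging at a constant height.

Emit:
{"fn": "arm_command", "kwargs": {
  "series": [
    {"dx":0,"dy":-0.0002,"dz":-0.002,"ax":0,"ay":0,"az":0,"gripper":0},
    {"dx":0,"dy":-0.0003,"dz":-0.004,"ax":0,"ay":0,"az":0,"gripper":0}
  ]
}}

```text
clock: 9.8
position: [0.4995, -0.0297, 0.1491]
tool_rot: [[-0.128, 0.005, 0.992], [-0.992, -0.001, -0.128], [-0.0, -1.0, 0.005]]
ft_force: [6.7, -1.2, 10.4]
gripper_width: 0.0004
```

Emit:
{"fn": "arm_command", "kwargs": {
  "series": [
    {"dx":0,"dy":0,"dz":-0.002,"ax":0,"ay":0,"az":0,"gripper":0},
    {"dx":0,"dy":0,"dz":-0.004,"ax":0,"ay":0,"az":0,"gripper":0},
    {"dx":0,"dy":0,"dz":-0.006,"ax":0,"ay":0,"az":0,"gripper":0}
  ]
}}

```text
clock: 10.1
position: [0.4936, -0.029, 0.1491]
tool_rot: [[-0.128, 0.005, 0.992], [-0.992, -0.001, -0.128], [-0.0, -1.0, 0.005]]
ft_force: [7.0, -1.1, 11.9]
gripper_width: 0.0006
```

Emit:
{"fn": "arm_command", "kwargs": {
  "series": [
    {"dx":0,"dy":0,"dz":-0.002,"ax":0,"ay":0,"az":0,"gripper":0},
    {"dx":0,"dy":0,"dz":-0.004,"ax":0,"ay":0,"az":0,"gripper":0},
    {"dx":0,"dy":0,"dz":-0.006,"ax":0,"ay":0,"az":0,"gripper":0},
    {"dx":0,"dy":0,"dz":-0.008,"ax":0,"ay":0,"az":0,"gripper":0}
  ]
}}

```text
clock: 10.5
position: [0.4856, -0.0279, 0.1491]
tool_rot: [[-0.128, 0.005, 0.992], [-0.992, -0.001, -0.128], [-0.0, -1.0, 0.005]]
ft_force: [7.6, -1.4, 11.3]
gripper_width: 0.0009
```

Emit:
{"fn": "arm_command", "kwargs": {
  "series": [
    {"dx":0,"dy":0,"dz":-0.002,"ax":0,"ay":0,"az":0,"gripper":0},
    {"dx":0,"dy":0,"dz":-0.004,"ax":0,"ay":0,"az":0,"gripper":0},
    {"dx":0,"dy":0,"dz":-0.006,"ax":0,"ay":0,"az":0,"gripper":0},
    {"dx":0,"dy":0,"dz":-0.008,"ax":0,"ay":0,"az":0,"gripper":0}
  ]
}}

```text
clock: 10.9
position: [0.4777, -0.0269, 0.1491]
tool_rot: [[-0.128, 0.005, 0.992], [-0.992, -0.001, -0.128], [-0.0, -1.0, 0.005]]
ft_force: [8.2, -1.3, 11.7]
gripper_width: 0.0001
```

```bash
python3 -c "
from h import *
goal(-.063,0,.15)"
```

```text
clock 10.9 pos [ 0.4777 -0.0269  0.1491] stand [-0.0582  0.0006] d [ 0.0005 -0.001  -0.0048] ay 0.0064 F [ 8.16 -1.28 11.74] w 0.00011379920921706857
```

The drag is done, with the tile centre at about stand x = -63. Lifting off gently, then moving to the +y side.

Emit:
{"fn": "arm_command", "kwargs": {
  "series": [
    {"dx":0,"dy":-0.0005,"dz":0.0005,"ax":0,"ay":0,"az":0,"gripper":0},
    {"dx":0,"dy":-0.002,"dz":0.0005,"ax":0,"ay":0,"az":0,"gripper":0},
    {"dx":0,"dy":-0.008,"dz":0,"ax":0,"ay":0,"az":0,"gripper":0},
    {"dx":0,"dy":-0.03,"dz":0,"ax":0,"ay":0,"az":0,"gripper":0},
    {"dx":-0.03,"dy":-0.05,"dz":0,"ax":0,"ay":0,"az":0,"gripper":0},
    {"dx":-0.07,"dy":-0.05,"dz":0,"ax":0,"ay":0,"az":0,"gripper":0},
    {"dx":-0.09,"dy":-0.05,"dz":0,"ax":0,"ay":0,"az":0,"gripper":0},
    {"dx":-0.09,"dy":-0.05,"dz":0,"ax":0,"ay":0,"az":0,"gripper":0}
  ]
}}

```text
clock: 11.7
position: [0.4867, 0.0644, 0.1978]
tool_rot: [[-0.125, -0.0, 0.992], [-0.992, 0.0, -0.125], [-0.0, -1.0, -0.0]]
ft_force: [-0.6, -0.5, 0.0]
gripper_width: 0.0009
```

```bash
python3 -c "
from h import *
goal(-.063,0.09,.138)
p,d=robot.get_image('wrist');cv2.imwrite('pics/w5.png',p)
p,d=robot.get_image('top');cv2.imwrite('pics/t5.png',cv2.resize(p[130:330,240:500],None,fx=3,fy=3,interpolation=cv2.INTER_CUBIC))
p,d=robot.get_image('scene');cv2.imwrite('pics/s5.png',p)
"
```

```text
clock 11.7 pos [0.4867 0.0644 0.1978] stand [-0.0615  0.0923] d [ 0.0022  0.0598 -0.0015] ay 0.0086 F [-0.56 -0.48  0.01] w 0.0008730196692604132
```

View pics/t5.png

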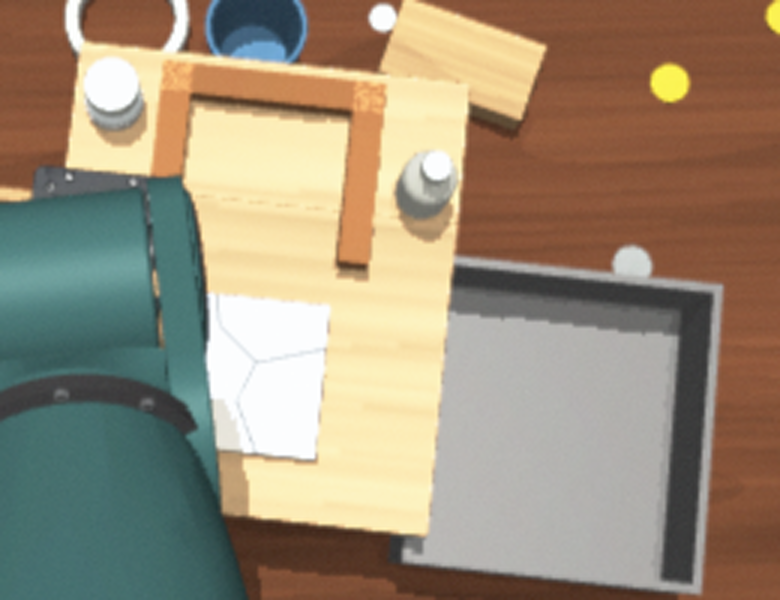

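View pics/s5.png

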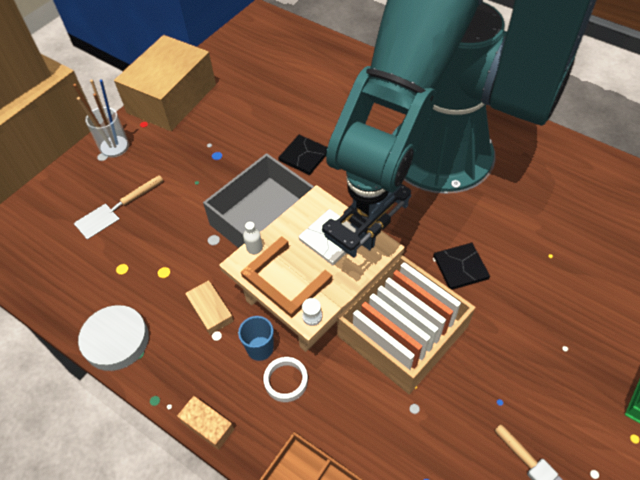

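```bash
python3 - <<'E'
from h import *
f=lambda P:(np.array(P)+.5)/3-.5+[240,130]
t=world("top",f([(329,307),(315,460)]),z=.149);l=(t[:,:2]-SC)@RS
print(l.round(4), np.degrees(np.arctan2(*(l[0]-l[1])[[1,0]])))
E
```

```text
[[-0.0107 -0.0508]
 [-0.11   -0.0514]] 0.33466398522820656
```

View pics/w5.png

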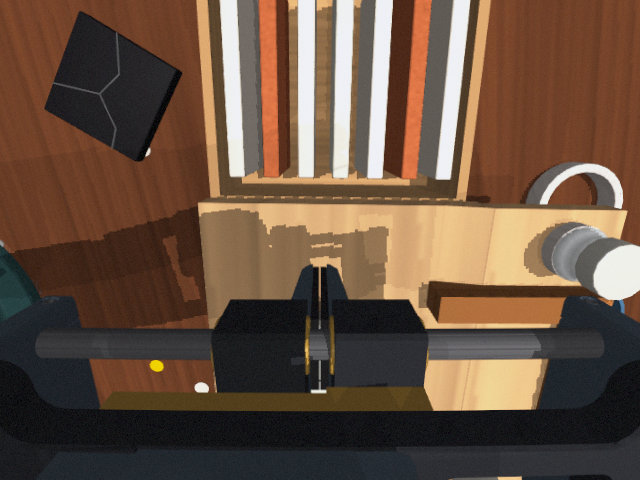

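The tile is free on the board and intact, square to the stand, with its centre at (-60, -1) mm in the stand frame. The finger is level with it at y = +92. Descending beside it.

Emit:
{"fn": "arm_command", "kwargs": {
  "series": [
    {"dx":0,"dy":0.02,"dz":0.001,"ax":0,"ay":0.008,"az":0,"gripper":0},
    {"dx":0,"dy":0.04,"dz":0.001,"ax":0,"ay":0.008,"az":0,"gripper":0},
    {"dx":0,"dy":0.054,"dz":0.001,"ax":0,"ay":0.008,"az":0,"gripper":0},
    {"dx":0,"dy":0.059,"dz":0.001,"ax":0,"ay":0.008,"az":0,"gripper":0},
    {"dx":0,"dy":0.059,"dz":0.001,"ax":0,"ay":0.008,"az":0,"gripper":0}
  ]
}}

```text
clock: 12.35
position: [0.4877, 0.0621, 0.1382]
tool_rot: [[-0.136, -0.001, 0.991], [-0.991, -0.0, -0.136], [0.0, -1.0, -0.001]]
ft_force: [-0.7, 0.9, 0.7]
gripper_width: 0.0004
```

```bash
python3 -c "
from h import *
goal(-.061,-0.064,.138)"
```

```text
clock 12.35 pos [0.4877 0.0621 0.1382] stand [-0.0602  0.0901] d [ 0.1541  0.0002 -0.0004] ay -0.0022 F [-0.66  0.86  0.68] w 0.00038259204750897967
```

Emit:
{"fn": "arm_command", "kwargs": {
  "series": [
    {"dx":0.004,"dy":0,"dz":0,"ax":0,"ay":0,"az":0,"gripper":0},
    {"dx":0.008,"dy":0,"dz":0,"ax":0,"ay":0,"az":0,"gripper":0},
    {"dx":0.012,"dy":0,"dz":0,"ax":0,"ay":0,"az":0,"gripper":0},
    {"dx":0.015,"dy":0,"dz":0,"ax":0,"ay":0,"az":0,"gripper":0},
    {"dx":0.018,"dy":0,"dz":0,"ax":0,"ay":0,"az":0,"gripper":0},
    {"dx":0.02,"dy":0,"dz":0,"ax":0,"ay":0,"az":0,"gripper":0},
    {"dx":0.022,"dy":0,"dz":0,"ax":0,"ay":0,"az":0,"gripper":0},
    {"dx":0.024,"dy":0,"dz":0,"ax":0,"ay":0,"az":0,"gripper":0}
  ]
}}

```text
clock: 13.15
position: [0.4847, 0.0385, 0.1386]
tool_rot: [[-0.135, -0.0, 0.991], [-0.991, -0.0, -0.135], [0.0, -1.0, -0.0]]
ft_force: [0.3, 0.6, 0.2]
gripper_width: 0.0002
```

Emit:
{"fn": "arm_command", "kwargs": {
  "series": [
    {"dx":0.002,"dy":0,"dz":0,"ax":0,"ay":0,"az":0,"gripper":0},
    {"dx":0.004,"dy":0,"dz":0,"ax":0,"ay":0,"az":0,"gripper":0},
    {"dx":0.006,"dy":0,"dz":0,"ax":0,"ay":0,"az":0,"gripper":0},
    {"dx":0.008,"dy":0,"dz":0,"ax":0,"ay":0,"az":0,"gripper":0},
    {"dx":0.01,"dy":0,"dz":0,"ax":0,"ay":0,"az":0,"gripper":0},
    {"dx":0.012,"dy":0,"dz":0,"ax":0,"ay":0,"az":0,"gripper":0},
    {"dx":0.014,"dy":0,"dz":0,"ax":0,"ay":0,"az":0,"gripper":0},
    {"dx":0.016,"dy":0,"dz":0,"ax":0,"ay":0,"az":0,"gripper":0}
  ]
}}

```text
clock: 13.95
position: [0.4825, 0.0227, 0.1386]
tool_rot: [[-0.136, -0.0, 0.991], [-0.991, 0.0, -0.136], [-0.0, -1.0, -0.0]]
ft_force: [-0.0, 2.2, -0.5]
gripper_width: 0.0005
```

```bash
python3 -c "
from h import *
goal(-.061,-0.064,.138)"
```

```text
clock 13.95 pos [0.4825 0.0227 0.1386] stand [-0.06    0.0504] d [ 0.1144  0.0006 -0.0008] ay -0.0016 F [-0.03  2.21 -0.49] w 0.0005126195082931567
```

Pushing with about 2 N. Continuing at 30–40 mm/s.

Emit:
{"fn": "arm_command", "kwargs": {
  "series": [
    {"dx":0.003,"dy":0,"dz":0,"ax":0,"ay":0,"az":0,"gripper":0},
    {"dx":0.006,"dy":0,"dz":0,"ax":0,"ay":0,"az":0,"gripper":0},
    {"dx":0.009,"dy":0,"dz":0,"ax":0,"ay":0,"az":0,"gripper":0},
    {"dx":0.012,"dy":0,"dz":0,"ax":0,"ay":0,"az":0,"gripper":0},
    {"dx":0.015,"dy":0,"dz":0,"ax":0,"ay":0,"az":0,"gripper":0},
    {"dx":0.018,"dy":0,"dz":0,"ax":0,"ay":0,"az":0,"gripper":0},
    {"dx":0.021,"dy":0,"dz":0,"ax":0,"ay":0,"az":0,"gripper":0},
    {"dx":0.024,"dy":0,"dz":0,"ax":0,"ay":0,"az":0,"gripper":0}
  ]
}}

```text
clock: 14.75
position: [0.4793, -0.0012, 0.1386]
tool_rot: [[-0.136, -0.0, 0.991], [-0.991, 0.0, -0.136], [-0.0, -1.0, -0.0]]
ft_force: [-0.1, 1.8, -0.5]
gripper_width: 0.0003
```

Emit:
{"fn": "arm_command", "kwargs": {
  "series": [
    {"dx":0.003,"dy":0,"dz":0,"ax":0,"ay":0,"az":0,"gripper":0},
    {"dx":0.006,"dy":0,"dz":0,"ax":0,"ay":0,"az":0,"gripper":0},
    {"dx":0.009,"dy":0,"dz":0,"ax":0,"ay":0,"az":0,"gripper":0},
    {"dx":0.012,"dy":0,"dz":0,"ax":0,"ay":0,"az":0,"gripper":0},
    {"dx":0.015,"dy":0,"dz":0,"ax":0,"ay":0,"az":0,"gripper":0},
    {"dx":0.018,"dy":0,"dz":0,"ax":0,"ay":0,"az":0,"gripper":0},
    {"dx":0.021,"dy":0,"dz":0,"ax":0,"ay":0,"az":0,"gripper":0},
    {"dx":0.024,"dy":0,"dz":0,"ax":0,"ay":0,"az":0,"gripper":0}
  ]
}}

```text
clock: 15.55
position: [0.476, -0.025, 0.1386]
tool_rot: [[-0.136, -0.0, 0.991], [-0.991, -0.0, -0.136], [0.0, -1.0, -0.0]]
ft_force: [0.1, 0.7, -0.5]
gripper_width: 0.0006
```

Emit:
{"fn": "arm_command", "kwargs": {
  "series": [
    {"dx":0.003,"dy":0,"dz":0,"ax":0,"ay":0,"az":0,"gripper":0},
    {"dx":0.006,"dy":0,"dz":0,"ax":0,"ay":0,"az":0,"gripper":0},
    {"dx":0.009,"dy":0,"dz":0,"ax":0,"ay":0,"az":0,"gripper":0},
    {"dx":0.012,"dy":0,"dz":0,"ax":0,"ay":0,"az":0,"gripper":0},
    {"dx":0.015,"dy":0,"dz":0,"ax":0,"ay":0,"az":0,"gripper":0},
    {"dx":0.018,"dy":0,"dz":0,"ax":0,"ay":0,"az":0,"gripper":0},
    {"dx":0.021,"dy":0,"dz":0,"ax":0,"ay":0,"az":0,"gripper":0},
    {"dx":0.024,"dy":0,"dz":0,"ax":0,"ay":0,"az":0,"gripper":0}
  ]
}}

```text
clock: 16.35
position: [0.4728, -0.0487, 0.1386]
tool_rot: [[-0.136, 0.0, 0.991], [-0.991, -0.0, -0.136], [0.0, -1.0, 0.0]]
ft_force: [-0.4, 1.1, -0.8]
gripper_width: 0.0003
```

```bash
python3 -c "
from h import *
goal(-.061,-0.064,.138)
p,d=robot.get_image('top');cv2.imwrite('pics/t6.png',cv2.resize(p[130:330,240:500],None,fx=3,fy=3,interpolation=cv2.INTER_CUBIC))"
```

```text
clock 16.35 pos [ 0.4728 -0.0487  0.1386] stand [-0.0601 -0.0217] d [ 0.0423  0.0006 -0.0008] ay -0.0015 F [-0.43  1.11 -0.8 ] w 0.0002963633563528386
```

View pics/t6.png

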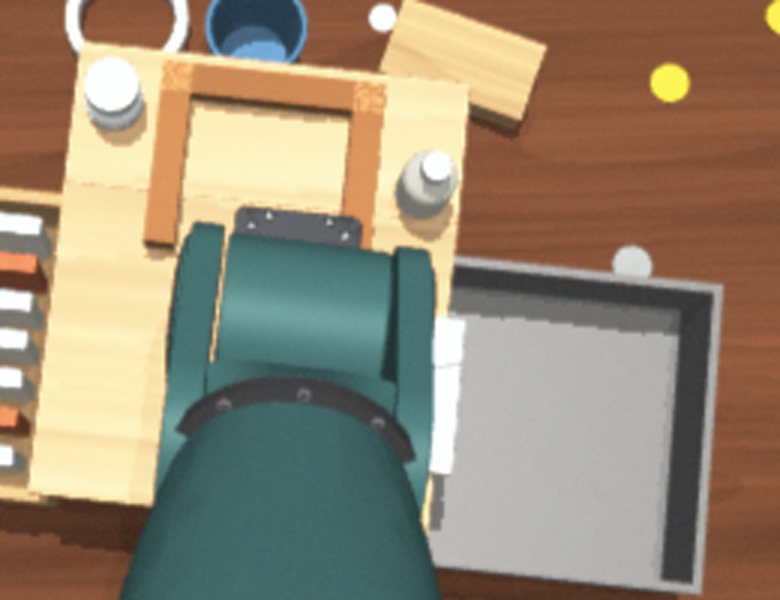

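The tile is square and overhanging the bin edge (432–465, 320–472). Pushing on past the tipping point.

Emit:
{"fn": "arm_command", "kwargs": {
  "series": [
    {"dx":0.003,"dy":0,"dz":0,"ax":0,"ay":0,"az":0,"gripper":0},
    {"dx":0.006,"dy":0,"dz":0,"ax":0,"ay":0,"az":0,"gripper":0},
    {"dx":0.009,"dy":0,"dz":0,"ax":0,"ay":0,"az":0,"gripper":0},
    {"dx":0.012,"dy":0,"dz":0,"ax":0,"ay":0,"az":0,"gripper":0},
    {"dx":0.015,"dy":0,"dz":0,"ax":0,"ay":0,"az":0,"gripper":0},
    {"dx":0.018,"dy":0,"dz":0,"ax":0,"ay":0,"az":0,"gripper":0},
    {"dx":0.021,"dy":0,"dz":0,"ax":0,"ay":0,"az":0,"gripper":0},
    {"dx":0.024,"dy":0,"dz":0,"ax":0,"ay":0,"az":0,"gripper":0}
  ]
}}

```text
clock: 17.2
position: [0.4695, -0.0725, 0.1386]
tool_rot: [[-0.136, -0.0, 0.991], [-0.991, 0.0, -0.136], [-0.0, -1.0, -0.0]]
ft_force: [0.5, 1.8, 0.1]
gripper_width: 0.0003
```

Emit:
{"fn": "arm_command", "kwargs": {
  "series": [
    {"dx":0.003,"dy":0,"dz":0,"ax":0,"ay":0,"az":0,"gripper":0},
    {"dx":0.006,"dy":0,"dz":0,"ax":0,"ay":0,"az":0,"gripper":0},
    {"dx":0.009,"dy":0,"dz":0,"ax":0,"ay":0,"az":0,"gripper":0},
    {"dx":0.012,"dy":0,"dz":0,"ax":0,"ay":0,"az":0,"gripper":0},
    {"dx":0.015,"dy":0,"dz":0,"ax":0,"ay":0,"az":0,"gripper":0},
    {"dx":0.018,"dy":0,"dz":0,"ax":0,"ay":0,"az":0,"gripper":0},
    {"dx":0.021,"dy":0,"dz":0,"ax":0,"ay":0,"az":0,"gripper":0},
    {"dx":0.024,"dy":0,"dz":0,"ax":0,"ay":0,"az":0,"gripper":0}
  ]
}}

```text
clock: 18.0
position: [0.4663, -0.0963, 0.1387]
tool_rot: [[-0.136, 0.0, 0.991], [-0.991, -0.0, -0.136], [0.0, -1.0, 0.0]]
ft_force: [-0.1, 2.0, 1.4]
gripper_width: 0.0004
```

```bash
python3 -c "
from h import *
goal(-.061,-0.064,.138)
p,d=robot.get_image('top');cv2.imwrite('pics/t7.png',cv2.resize(p[130:330,240:500],None,fx=3,fy=3,interpolation=cv2.INTER_CUBIC))"
```

```text
clock 18.0 pos [ 0.4663 -0.0963  0.1387] stand [-0.0602 -0.0697] d [-0.0057  0.0007 -0.0008] ay -0.0016 F [-0.09  1.96  1.36] w 0.00041333517922396626
```

View pics/t7.png

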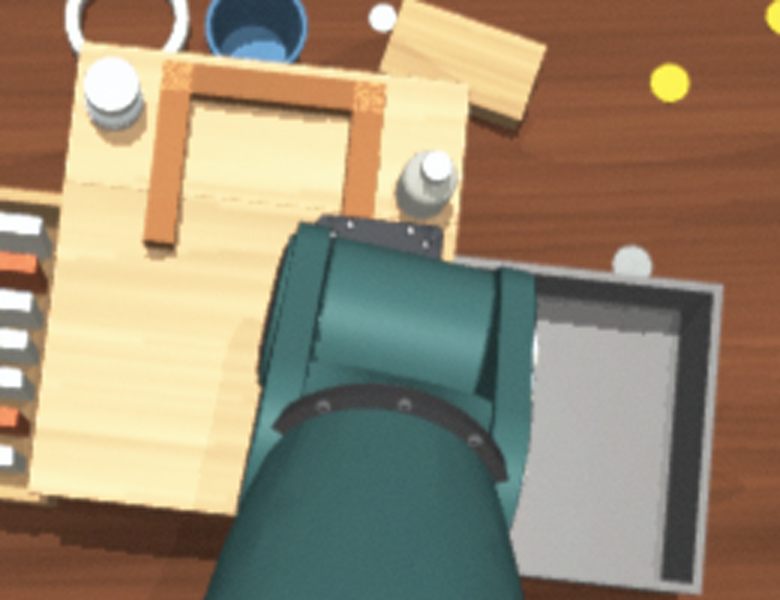

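It's near tipping, with the push still light. Continuing.

Emit:
{"fn": "arm_command", "kwargs": {
  "series": [
    {"dx":0.003,"dy":0,"dz":0,"ax":0,"ay":0,"az":0,"gripper":0},
    {"dx":0.006,"dy":0,"dz":0,"ax":0,"ay":0,"az":0,"gripper":0},
    {"dx":0.009,"dy":0,"dz":0,"ax":0,"ay":0,"az":0,"gripper":0},
    {"dx":0.012,"dy":0,"dz":0,"ax":0,"ay":0,"az":0,"gripper":0}
  ]
}}

```text
clock: 18.45
position: [0.4646, -0.1082, 0.1386]
tool_rot: [[-0.136, -0.0, 0.991], [-0.991, -0.0, -0.136], [0.0, -1.0, -0.0]]
ft_force: [-0.3, -0.5, -0.2]
gripper_width: 0.0001
```

Emit:
{"fn": "arm_command", "kwargs": {
  "series": [
    {"dx":0.003,"dy":0,"dz":0,"ax":0,"ay":0,"az":0,"gripper":0},
    {"dx":0.006,"dy":0,"dz":0,"ax":0,"ay":0,"az":0,"gripper":0},
    {"dx":0.009,"dy":0,"dz":0,"ax":0,"ay":0,"az":0,"gripper":0},
    {"dx":0.012,"dy":0,"dz":0,"ax":0,"ay":0,"az":0,"gripper":0}
  ]
}}

```text
clock: 18.85
position: [0.463, -0.1201, 0.1386]
tool_rot: [[-0.136, 0.0, 0.991], [-0.991, -0.0, -0.136], [0.0, -1.0, 0.0]]
ft_force: [-0.0, 0.2, -0.7]
gripper_width: 0.0005
```

```bash
python3 -c "
from h import *
goal(-.061,-0.064,.138)
p,d=robot.get_image('scene');cv2.imwrite('pics/s8.png',cv2.resize(p[130:330,180:440],None,fx=3,fy=3,interpolation=cv2.INTER_CUBIC))"
```

```text
clock 18.85 pos [ 0.463  -0.1201  0.1386] stand [-0.0603 -0.0937] d [-0.0297  0.0006 -0.0008] ay -0.0016 F [-0.04  0.23 -0.66] w 0.0005364594221800532
```

View pics/s8.png

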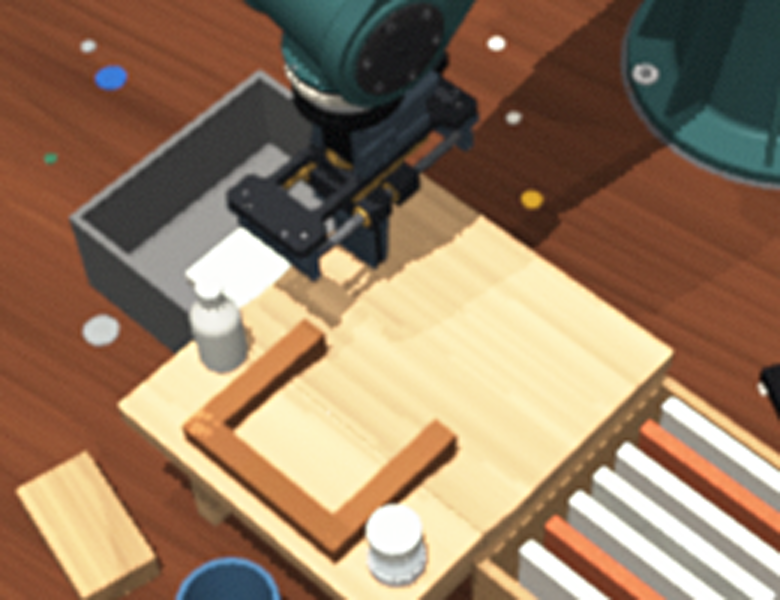

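The tile has dropped off, and white shows in the bin at (240,265). Lifting clear and checking.

Emit:
{"fn": "arm_command", "kwargs": {
  "series": [
    {"dx":0,"dy":-0.02,"dz":0,"ax":0,"ay":0,"az":0,"gripper":0},
    {"dx":0,"dy":-0.06,"dz":0,"ax":0,"ay":0,"az":0,"gripper":0},
    {"dx":-0.03,"dy":-0.1,"dz":0,"ax":0,"ay":0,"az":0,"gripper":0},
    {"dx":-0.07,"dy":-0.12,"dz":0,"ax":0,"ay":0,"az":0,"gripper":0},
    {"dx":-0.11,"dy":-0.12,"dz":0,"ax":0,"ay":0,"az":0,"gripper":0},
    {"dx":-0.14,"dy":-0.12,"dz":0,"ax":0,"ay":0,"az":0,"gripper":0},
    {"dx":-0.16,"dy":-0.12,"dz":0,"ax":0,"ay":0,"az":0,"gripper":0},
    {"dx":-0.16,"dy":-0.12,"dz":0,"ax":0,"ay":0,"az":0,"gripper":0}
  ]
}}

```text
clock: 19.7
position: [0.4849, 0.0405, 0.2587]
tool_rot: [[-0.133, 0.0, 0.991], [-0.991, 0.0, -0.133], [-0.0, -1.0, 0.0]]
ft_force: [0.1, 0.5, -0.4]
gripper_width: 0.0001
```

```bash
python3 -c "
from h import *
goal(-.061,-0.064,.138)
p,d=robot.get_image('scene');cv2.imwrite('pics/s9.png',p)
p,d=robot.get_image('top');cv2.imwrite('pics/t9.png',p)"
```

```text
clock 19.7 pos [0.4849 0.0405 0.2587] stand [-0.0601  0.0683] d [ 0.1324  0.1207 -0.001 ] ay 0.0007 F [ 0.09  0.54 -0.4 ] w 0.0001408690224340877
```

View pics/s9.png

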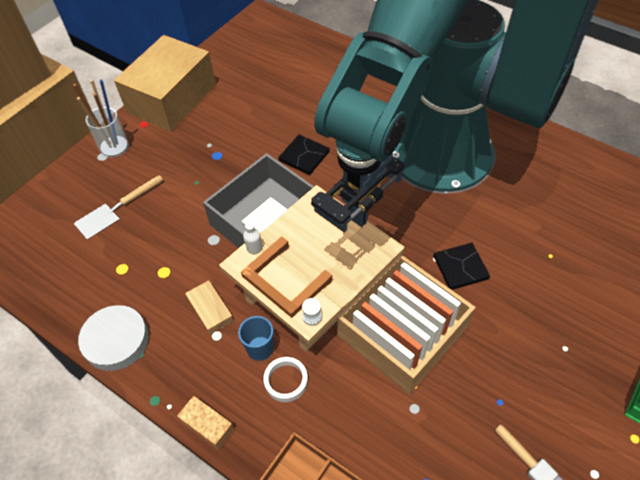

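View pics/t9.png

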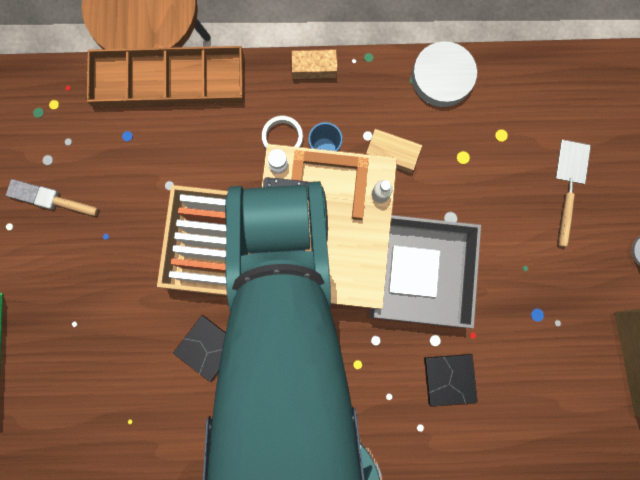

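The tile lies flat and whole in the bin at (415,272), turned over. Everything else stands where it was, and the robot is clear. Handing in.

```bash
python3 -c "
from bench import robot
print(robot.finish_job())"
```

```text
the job is handed in; nothing more can be done
None
```

The cracked white tile is in the scrap bin, and I handed the job in at about 20 s of the 69 s allowed. I pressed on its top and dragged it out of the pocket at 20 mm/s. Then I pushed its side face 2–3 mm per step until it dropped off the stand's -y edge.

- **Forces:** the readings at the end of each move showed 5–13 N of press while dragging. The highest total was about 16 N, under the roughly 20 N shatter limit. The side push read about 2 N. Forces between those readings were not recorded.
- **Last pictures:** the tile lies flat and in one piece on the bin floor, apparently upside down since no cracks show. The pot, bottle, cup, tape roll, offcut, rack and black look-alike tiles look unmoved.
- **Robot:** the gripper ended about 0.12 m above the stand with no force beyond sensor noise.

No check failed or disagreed. My first two move calls were rejected because some row keys were missing, and nothing moved.

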